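# Sort the inspected sampler boxes into the pass and reject nests

### The arm

A 6-joint arm with a two-finger parallel gripper is mounted at the origin on a cart in front of the work surface, level with it; the furniture and walls round the work are solid. World frame = base frame: x ahead of the robot, y to its left, z up, the work surface at z = 0. Lengths are in mm, angles in rad, forces in N, time in s.
With the tool pointing down it reaches from about 250 to 800 mm from the base axis. Payload 8.5 kg.
Tool frame: the origin (TCP) lies midway between the tips of the shut fingers; the grasp point (between the pads) lies 19 mm behind it (grip_point_offset is the distance from the TCP to the grasp point, in mm); z points along the fingers, y is the line along which they close (so a half turn about z gives the same grasp; the last joint's range is limited). The gripper opens to 85 mm and grips with 20 to 120 N. Pads are 22 mm wide; open, the fingers measure 114 mm over their backs; the gripper's body (76 mm by 85 mm) begins 54 mm behind the grasp point. The pads swing forward as they close: fully open they stand 13 mm farther back than shut.
Start: joints at [-1.349, 0.238, -0.013, 1.319, 0, 1.571], TCP at [115.481, -512.097, 231.276] pointing down, gripper open.
Joint ranges: [-2.66, 2.66], [-1.03, 1.9], [-1.14, 1.46], [-1.82, 2.27], [-1.45, 1.34], [-3.14, 3.14]. Speed limits (rad/s): [2.22, 2.22, 2.79, 3.14, 3.14, 3.14].

### API

Orientations are given as a 3x3 rotation matrix whose columns are the frame's x, y, z axes.
In Python, from rig import get_state, get_image, get_calibration, finish_job, grip_point_offset gives the robot as it stands.
- The arm moves only by the tool carry_out, never from a script. Its argument "commands" is a list of rows, each an object of numbers: "grip": the closure in counts, from 0 (fully open) to 255 (shut); "x", "y", "z": the shift along the tool's x, y, z in mm; "wx", "wy", "wz": the turn, a rotation vector about the tool's x, y, z in rad. In form: [{"grip": .., "x": .., "y": .., "z": .., "wx": .., "wy": .., "wz": ..}, ...]. A call has 1 to 12 rows; each row is the pose to reach, as a shift and turn from the pose commanded when the call began, along the tool's axes at that moment; what a row does not reach only later rows make up. A row lasts 1/12 s, in which the tool goes at most 41.7 mm and 7.16 degrees, less where a joint would pass 70% of its speed; a pose out of reach is approached as far as the arm can. A call with a gripper value outside its range is refused whole. The fingers move at their own pace and stop on an object; the grip force is fixed at half the most. Time passes only in rows, so rows that repeat a pose let the fingers close. It gives the time, the measured TCP pose, the force, the opening and the grip force at its end, in the units of the state.
- get_state(): the state, without advancing time (a new reading comes with each control period).
- get_image(name): name is "scene" or "top" or "wrist"; returns the picture (400x640x3 uint8, blue, green, red); there is no depth.
- get_calibration(name): a dict with "K" (3x3 intrinsics, pixels), "R" (3x3) and "t" (3): a world point X has camera coordinates R X + t. Camera axes: x right, y down, z forward; pixel columns grow to the right and rows downward; lengths in mm; the calibration is good to about 2 mm. A picture is of the moment at which its call begins: read the wrist's pose just before it. get_calibration takes no time and is no camera call; for the wrist camera it gives the pose at the moment of the call.
- finish_job(): hands the job in; it is judged then, once.
The state is a dict: "clock": time; "qpos": joint angles; "joint_vel": joint speeds; "joint_torque": joint torques, N m; "eef_pos": TCP position; "orientation": TCP orientation; "wrist_force": force on the tool from outside, world axes, zero at the start; "wrist_torque": the same for the moment, N m; "gripper_width": finger opening in mm; "grip_force": force on a finger pad.
Only numpy, scipy, OpenCV 4.12 (cv2) and the standard library are available. Lean on these libraries where they do the work, as an engineer would, in place of code of your own. Each camera call takes 0.05 s, during which the arm holds its last target. There are 200 camera calls.

### The job

Sort the inspected sampler boxes from the sloping rack: take the one with the round tag to the pass nest (the nest that shows the same round mark) and the one with the crossed tag to the reject nest (the one that shows a cross). Lay each flat, tag up, between the nest's four corner stops, setting it down gently rather than dropping it, and let go. The box without a tag has not been inspected yet: leave it in the rack, and leave the spool, the marker and the scissors alone.

Things in the scene. Friction and masses are not known exactly. Their poses are not given: they have to be found in the camera images.
- box_round: Kraft cardboard box, 84 x 46 x 30 mm (x, y, z), about 120 g, with a round white paper tag, 36 mm across, flat on its lid (passed). Origin at the centre of its underside, x along its length, z up through the lid. It starts on the rack's 35 degree slope, x uphill, its -x end against a cradle's lip. Straight sides; grasp across the 46 mm width at mid length.
- box_cross: Kraft cardboard box, 84 x 46 x 30 mm (x, y, z), about 120 g, with a white paper tag of two crossed strips (an X, each strip 46 x 9 mm), flat on its lid (reject). Origin at the centre of its underside, x along its length, z up through the lid. It starts on the rack's 35 degree slope, x uphill, its -x end against a cradle's lip. Straight sides; grasp across the 46 mm width at mid length.
- box_plain: Kraft cardboard box, 84 x 46 x 30 mm (x, y, z), about 120 g, with no tag on its lid (not yet inspected; stays in the rack). Origin at the centre of its underside, x along its length, z up through the lid. It starts on the rack's 35 degree slope, x uphill, its -x end against a cradle's lip. Straight sides; grasp across the 46 mm width at mid length.
- rack: Aluminium rack fixed on the worktop, 350 mm wide (y). Its plate, 140 mm long, slopes 35 degrees, rising to +x, away from the robot. Origin on the worktop under the plate's centre, whose top is at 55 mm. Cradles at y = -110, 0, +110 mm hold the boxes in any order: lip 14 mm high, square to the slope, 62 mm wide, with side returns 16 mm long, 52 mm apart inside.
- rack_panel (a point): Middle of the upper edge of the rack's back panel. The panel runs the rack's full width, stands 60 mm high square to the slope, about 68 mm uphill of the boxes' middles, and so overhangs toward the robot: reach in square to the slope, the tool leaning back toward the robot.
- nest_round: Pass nest, fixed on the worktop: grey plate 160 x 86 x 5 mm; four L-shaped corner stops 12 mm above it (legs 18 mm) leave 94 x 56 mm for the box, long sides open for 58 mm in the middle for fingers. A white round mark (36 mm) lies on the plate 77 mm to -x. Origin on the worktop under the middle of the space between the stops; x along its length, z up.
- nest_cross: Reject nest, fixed on the worktop: grey plate 160 x 86 x 5 mm; four L-shaped corner stops 12 mm above it (legs 18 mm) leave 94 x 56 mm for the box, long sides open for 58 mm in the middle for fingers. A white X mark (strips 46 x 9 mm) lies on the plate 77 mm to -x. Origin on the worktop under the middle of the space between the stops; x along its length, z up.
- nest_round_floor (a point): Centre of the space between the pass nest's stops, on the plate's top, 5 mm above the worktop; axes as the nest's.
- nest_cross_floor (a point): Centre of the space between the reject nest's stops, on the plate's top, 5 mm above the worktop; axes as the nest's.
- ribbon_spool: Bystander: spool of red ribbon, 32 mm high, about 70 mm across, lying on the worktop left of the rack; a ribbon end trails from it. Not to be moved.
- marker: Bystander: marker pen, 135 x 17 mm, lying on the worktop at the left. Origin under its middle. Not to be moved.
- scissors: Bystander: red-handled scissors, 199 x 87 x 9 mm, lying open on the worktop right of the rack. Origin under the middle. Not to be moved.
Things that resemble listed ones, but are neither listed nor needed, are in the scene too. Leave any green or pink look-alike of the box_round alone.

How it is judged (in metres and radians):
At the end, for the whole second after the job is handed in: Each tagged box lies at rest, tag up and flat (0.08 rad), on the plate of the nest with its mark (underside within 3 mm), between the stops (9 mm each way from the centre, length along the nest either way round within 0.25 rad); the untagged box is in its cradle (within 20 mm) (x of box_round in the frame of nest_round_floor between -0.009 and 0.009 m and y of box_round in the frame of nest_round_floor between -0.009 and 0.009 m and z of box_round in the frame of nest_round_floor below 0.003 m and angle between each of box_round, box_cross's own z axis and vertical below 0.08 rad and angle between the x axis of box_round and the x axis of nest_round, either way round below 0.25 rad and linear speed of each of box_round, box_cross below 0.02 m/s and x of box_cross in the frame of nest_cross_floor between -0.009 and 0.009 m and y of box_cross in the frame of nest_cross_floor between -0.009 and 0.009 m and z of box_cross in the frame of nest_cross_floor below 0.003 m and angle between the x axis of box_cross and the x axis of nest_cross, either way round below 0.25 rad and distance of box_plain from where it was at the start of the episode below 0.02 m); the robot touches nothing.
It fails at once if the box with the round tag is dropped or thrown (faster than 0.6 m/s with no finger on it: a fall of about 18 mm) (linear speed of box_round above 0.6 m/s and contact force between box_round and the fingers below 0.05 N).
It fails at once if the box with the crossed tag is dropped or thrown (faster than 0.6 m/s with no finger on it: a fall of about 18 mm) (linear speed of box_cross above 0.6 m/s and contact force between box_cross and the fingers below 0.05 N).
It fails at once if the untagged box is taken from its cradle or pushed by more than 20 mm (distance of box_plain from where it was at the start of the episode above 0.02 m).
It fails at once if the spool, the marker or the scissors are moved by more than 20 mm (distance of any of ribbon_spool, marker, scissors from where it was at the start of the episode above 0.02 m).
It also fails if it takes over 51 s, if anything falls off the work surface, if the arm or the gripper's body presses on something with over 40 N, if the wrist force passes 120 N, or if a joint passes its speed limit or range.

## Working session

There is one attempt and no reset: what is moved stays moved. The work goes in short steps, Python scripts to look and compute and a tool call to move; the robot and the scene stay as the last step left them, time stands still between calls to the robot, and variables do not carry over. Pictures are saved under pics/ and viewed, at most 10 in all, crops included, and the job is handed in when it is done.

Besides the shell and the picture viewer there is one more tool, called after "Call:" by a JSON object that holds its "name" and its "arguments", one argument or row to a line. carry_out: Moves the arm, as the interface text tells. Its arguments: {"type":"object","properties":{"commands":{"type":"array","items":{"type":"object","properties":{"grip":{"type":"number"},"x":{"type":"number"},"y":{"type":"number"},"z":{"type":"number"},"wx":{"type":"number"},"wy":{"type":"number"},"wz":{"type":"number"}}}}},"required":["commands"]}

```bash
mkdir -p pics; python3 - <<'E'
from rig import *
import cv2,numpy as np
np.set_printoptions(precision=4,suppress=True)
for n in("top","scene"):
    cv2.imwrite(f"pics/{n}0.png",get_image(n)); c=get_calibration(n); print(n,c)
s=get_state();print(s['clock'],s['eef_pos'],s['orientation'],grip_point_offset)
E
```

```text
top {'K': array([[426.1602,   0.    , 318.3966],
       [  0.    , 426.1602, 203.5858],
       [  0.    ,   0.    ,   1.    ]]), 'R': array([[ 0.0078, -1.    ,  0.0012],
       [-0.9974, -0.0078, -0.0718],
       [ 0.0718, -0.0006, -0.9974]]), 't': array([  16.5284,  527.8925, 1499.6559])}
scene {'K': array([[384.341 ,   0.    , 320.471 ],
       [  0.    , 384.341 , 199.5878],
       [  0.    ,   0.    ,   1.    ]]), 'R': array([[-0.5962, -0.8026,  0.019 ],
       [-0.5052,  0.3566, -0.7859],
       [ 0.624 , -0.4781, -0.6181]]), 't': array([352.6035, 346.7463, 997.22  ])}
0.1 [ 115.3911 -511.7877  230.7252] [[ 0.9755  0.2199 -0.0003]
 [ 0.2199 -0.9755  0.0013]
 [-0.     -0.0013 -1.    ]] 18.700000000000003
```

View pics/top0.png

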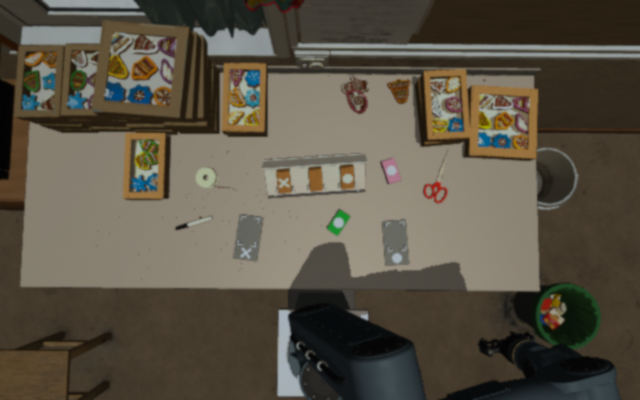

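View pics/scene0.png

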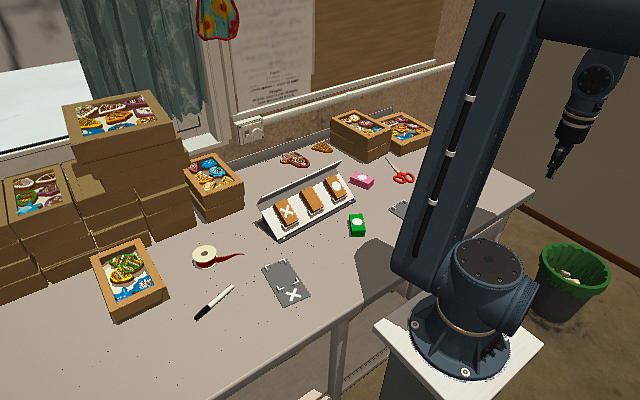

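The top view shows the crossed box in the left cradle at (284,181), the plain one in the middle at (316,179) and the round one on the right at (347,177). The reject nest is at (248,238) with its X at (246,253). The pass nest is at (396,242) with its disc at (397,258). Next is a closer crop of the nests and rack.

```bash
python3 - <<'E'
import cv2,numpy as np
i=cv2.imread('pics/top0.png')
c=cv2.resize(i[148:272,225:415],None,fx=4.2,fy=4.2,interpolation=cv2.INTER_CUBIC)
c=cv2.convertScaleAbs(c,alpha=1.4); cv2.imwrite('pics/crop0.png',c); print(c.shape)
E
```

```text
(521, 798, 3)
```

View pics/crop0.png

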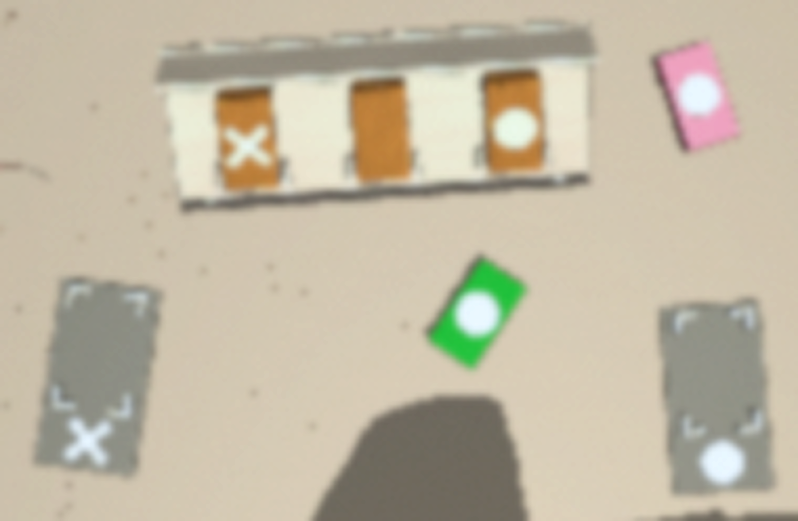

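```bash
cat > h.py <<'E'
import cv2,numpy as np
from rig import *
np.set_printoptions(precision=3,suppress=True)
def ray(c,uv):
    d=c['R'].T@np.linalg.inv(c['K'])@np.array([*uv,1.]);o=-c['R'].T@c['t'];return o,d
def onz(c,uv,z):
    o,d=ray(c,uv);return o+d*(z-o[2])/d[2]
def tri(*cu):
    A=0;b=0
    for c,uv in cu:
        o,d=ray(c,uv);d/=np.linalg.norm(d);P=np.eye(3)-np.outer(d,d);A=A+P;b=b+P@o
    return np.linalg.solve(A,b)
def proj(c,X):
    p=c['K']@(c['R']@np.asarray(X,float)+c['t']);return p[:2]/p[2]
def wh(im,box,f=.5):   # centroid of bright white within box x0,y0,x1,y1, soft weight
    x0,y0,x1,y1=box;s=im[y0:y1,x0:x1,0].astype(float)
    lo,hi=np.percentile(s,30),s.max();w=np.clip((s-lo-f*(hi-lo)),0,None)
    Y,X=np.mgrid[y0:y1,x0:x1];return np.array([(w*X).sum(),(w*Y).sum()])/w.sum()
E
python3 - <<'E'
from h import *
T=get_calibration('top');S=get_calibration('scene')
t=cv2.imread('pics/top0.png');s=cv2.imread('pics/scene0.png')
for n,b,bs in(('cross',(278,176,291,189),(279,203,298,221)),('round',(341,172,354,186),(329,178,345,194))):
    u=wh(t,b);v=wh(s,bs);X=tri((T,u),(S,v));print(n,u,v,X,proj(T,X)-u,proj(S,X)-v,onz(T,u,80))
cr=lambda p:(np.array(p)+.5)/4.2-.5+[225,148]
for n,st,b in(('nc',[(66,290),(146,300),(53,405),(128,412)],(239,246,252,260)),('nr',[(680,315),(752,312),(690,432),(760,424)],(390,251,404,265))):
    P=np.array([onz(T,cr(p),17) for p in st]);u=wh(t,b,.6);m=onz(T,u,5);c=P.mean(0)
    print(n,P[:,:2].tolist(),'c',c,'mark',u,m,'dist',np.linalg.norm((c-m)[:2]),'yaw',np.degrees(np.arctan2(*(c-m)[1::-1])))
# rack front edge, panel corners
for p in((185,207),(588,180)): print('front',onz(T,cr(p),15))
for p in((160,50),(592,28)): print('panel',onz(T,cr(p),140))
print('green',onz(T,cr((477,313)),30))
E
```

```text
cross [283.398 182.419] [289.978 209.33 ] [590.176 135.305  84.231] [1.647 1.335] [-2.207 -0.31 ] [595.239 141.35   80.   ]
round [347.28  178.181] [337.871 184.416] [607.978 -81.254  82.676] [1.043 0.959] [-1.362 -0.142] [611.617 -77.853  80.   ]
nc [[479.0313141891603, 298.13748300820197], [471.08576290301016, 230.20046700211464], [381.90795446795, 307.0730623533945], [376.51839485077693, 243.70751038505009]] c [427.136 269.78   17.   ] mark [245.276 252.567] [351.59  280.028   5.   ] dist 76.23789723060794 yaw -7.72514670458637
nr [[461.90712223087155, -222.23059254580934], [464.9219476477595, -283.24314536409224], [363.3928355492004, -230.2948029626832], [370.559471510208, -289.36652885727455]] c [ 415.195 -256.284   17.   ] mark [396.596 257.708] [ 337.522 -259.601    5.   ] dist 77.74384339748511 yaw 2.4453876003126007
front [550.595 198.674  15.   ]
front [ 576.399 -144.523   15.   ]
panel [663.494 205.752 140.   ]
panel [ 683.695 -134.006  140.   ]
green [461.888 -49.664  30.   ]
```

```bash
cat >> h.py <<'E'
from scipy.spatial.transform import Rotation as Rn
def Rtool(yaw,pitch=0): # deg; x forward, z down; pitch: lean square to slope
    a,b=np.radians([yaw,pitch]);z=np.array([np.sin(b)*np.cos(a),np.sin(b)*np.sin(a),-np.cos(b)])
    x=np.array([np.cos(b)*np.cos(a),np.cos(b)*np.sin(a),np.sin(b)]);return np.c_[x,np.cross(z,x),z]
def delta(p,R):
    s=get_state();R0=np.array(s['orientation']);p0=np.array(s['eef_pos'])
    print('clk',s['clock'],'shift',R0.T@(np.array(p)-p0),'rot',Rn.from_matrix(R0.T@R).as_rotvec(),'F',s['wrist_force'],s['gripper_width'])
E
python3 - <<'E'
from h import *
R=Rtool(4.3,35);delta(np.array([611.6,-77.9,79.6])-110*R[:,2],R)
E
```

```text
clk 0.1 shift [ 517.072 -323.271   61.432] rot [-0.046  0.61   0.142] F [-0.392  1.011  0.406] 85.3753663346639
```

Call:
{"name": "carry_out", "arguments": {
  "commands": [
    {"grip":0,"x":517,"y":-323.3,"z":61.4,"wx":-0.046,"wy":0.61,"wz":0.142},
    {"grip":0,"x":517,"y":-323.3,"z":61.4,"wx":-0.046,"wy":0.61,"wz":0.142},
    {"grip":0,"x":517,"y":-323.3,"z":61.4,"wx":-0.046,"wy":0.61,"wz":0.142},
    {"grip":0,"x":517,"y":-323.3,"z":61.4,"wx":-0.046,"wy":0.61,"wz":0.142},
    {"grip":0,"x":517,"y":-323.3,"z":61.4,"wx":-0.046,"wy":0.61,"wz":0.142},
    {"grip":0,"x":517,"y":-323.3,"z":61.4,"wx":-0.046,"wy":0.61,"wz":0.142},
    {"grip":0,"x":517,"y":-323.3,"z":61.4,"wx":-0.046,"wy":0.61,"wz":0.142},
    {"grip":0,"x":517,"y":-323.3,"z":61.4,"wx":-0.046,"wy":0.61,"wz":0.142},
    {"grip":0,"x":517,"y":-323.3,"z":61.4,"wx":-0.046,"wy":0.61,"wz":0.142},
    {"grip":0,"x":517,"y":-323.3,"z":61.4,"wx":-0.046,"wy":0.61,"wz":0.142},
    {"grip":0,"x":517,"y":-323.3,"z":61.4,"wx":-0.046,"wy":0.61,"wz":0.142},
    {"grip":0,"x":517,"y":-323.3,"z":61.4,"wx":-0.046,"wy":0.61,"wz":0.142}
  ]
}}

```text
clock: 1.1
eef_pos: [469.8, -160.1, 181.5]
orientation: [[0.816, 0.074, 0.573], [0.061, -0.997, 0.042], [0.575, 0.001, -0.818]]
wrist_force: [0.4, -0.9, 0.0]
gripper_width: 85.5
grip_force: 0.0
```

```bash
python3 - <<'E'
from h import *
R=Rtool(4.3,35);delta(np.array([611.6,-77.9,79.6])-110*R[:,2],R)
E
```

```text
clk 1.1 shift [ 62.388 -71.414  58.102] rot [ 0.002 -0.002  0.   ] F [ 0.351 -0.864  0.035] 85.46180695661003
```

Call:
{"name": "carry_out", "arguments": {
  "commands": [
    {"grip":0,"x":62.4,"y":-71.4,"z":58},
    {"grip":0,"x":62.4,"y":-71.4,"z":58},
    {"grip":0,"x":62.4,"y":-71.4,"z":58},
    {"grip":0,"x":62.4,"y":-71.4,"z":58},
    {"grip":0,"x":62.4,"y":-71.4,"z":58}
  ]
}}

```text
invalid input
```

```bash
python3 - <<'E'
from h import *
s=get_state();c=get_calibration('wrist');cv2.imwrite('pics/w1.png',get_image('wrist'));np.savez('w1.npz',**c)
print(s['eef_pos'],s['orientation'],c); print(proj(c,[611.6,-77.9,79.6]))
E
```

```text
[ 469.761 -160.096  181.469] [[ 0.816  0.074  0.573]
 [ 0.061 -0.997  0.042]
 [ 0.575  0.001 -0.818]] {'K': array([[277.132,   0.   , 317.634],
       [  0.   , 277.132, 193.64 ],
       [  0.   ,   0.   ,   1.   ]]), 'R': array([[ 0.074, -0.997,  0.002],
       [-0.956, -0.072, -0.283],
       [ 0.282,  0.019, -0.959]]), 't': array([-195.514,  521.939,  205.881])}
[250.971 119.971]
```

View pics/w1.png

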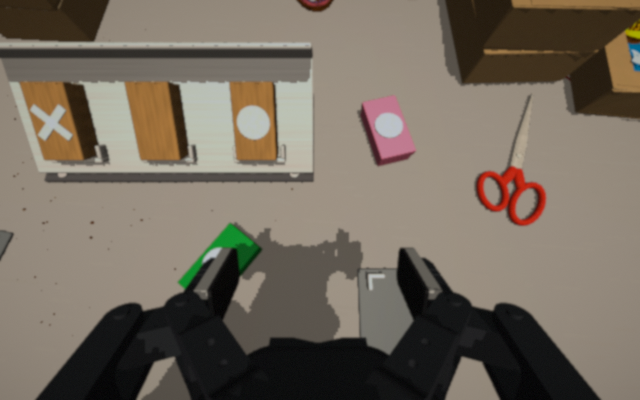

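The wrist view shows the whole rack: crossed tag at (51,122), round tag at (253,122), and the plain box between them. The last move was refused because the zero keys were missing, so I'll send complete rows.

```bash
python3 - <<'E'
from h import *
c=dict(np.load('w1.npz'));w=cv2.imread('pics/w1.png');T=get_calibration('top')
for n,b,u in(('cross',(28,100,76,145),(283.4,182.42)),('round',(234,101,272,143),(347.28,178.18))):
    v=wh(w,b);X=tri((c,v),(T,u));print(n,v,X,proj(c,X)-v,proj(T,X)-u,onz(c,v,79.6),onz(T,u,79.6))
# lid corners of round box & rack front lip edge
for p in((232,83),(274,83),(277,160),(237,160)):print(onz(c,p,80))
E
```

```text
cross [ 47.608 123.97 ] [593.592 142.301  77.023] [ 1.133 -1.653] [-0.215  0.578] [590.211 139.905  79.6  ] [595.285 141.377  79.6  ]
round [252.951 122.13 ] [612.596 -78.42   73.418] [-0.113  0.081] [ 0.034 -0.029] [609.137 -80.412  79.6  ] [611.674 -77.879  79.6  ]
[656.714 -49.913  80.   ]
[660.324 -97.292  80.   ]
[ 566.846 -111.558   80.   ]
[563.737 -70.26   80.   ]
```

Call:
{"name": "carry_out", "arguments": {
  "commands": [
    {"grip":0,"x":62.4,"y":-71.4,"z":58,"wx":0,"wy":0,"wz":0},
    {"grip":0,"x":62.4,"y":-71.4,"z":58,"wx":0,"wy":0,"wz":0},
    {"grip":0,"x":62.4,"y":-71.4,"z":58,"wx":0,"wy":0,"wz":0},
    {"grip":0,"x":62.4,"y":-71.4,"z":58,"wx":0,"wy":0,"wz":0},
    {"grip":0,"x":62.4,"y":-71.4,"z":58,"wx":0,"wy":0,"wz":0}
  ]
}}

```text
clock: 1.57
eef_pos: [547.9, -82.8, 168.6]
orientation: [[0.817, 0.078, 0.571], [0.064, -0.997, 0.044], [0.573, 0.001, -0.82]]
wrist_force: [-0.4, -0.3, -0.1]
gripper_width: 85.3
grip_force: 0.0
```

```bash
python3 - <<'E'
from h import *
s=get_state();c=get_calibration('wrist');cv2.imwrite('pics/w2.png',get_image('wrist'));np.savez('w2.npz',**c)
print(s['eef_pos'],proj(c,[611.6,-77.9,79.6]))
E
```

```text
[547.866 -82.834 168.614] [316.825 189.797]
```

View pics/w2.png

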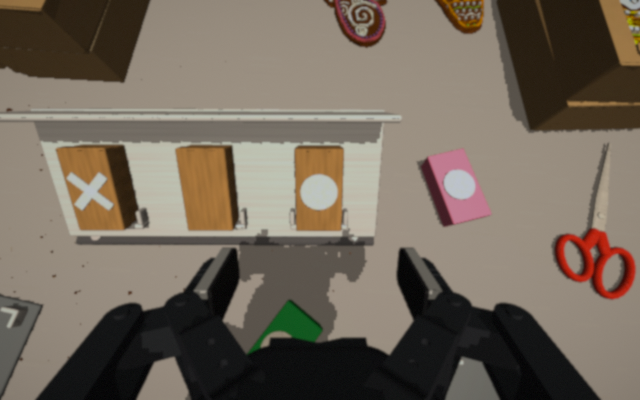

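The round tag sits at (319,191), about 2 px from the prediction, and the rack rows look level in the image. I'll refine by triangulating all the views.

```bash
python3 - <<'E'
from h import *
c1=dict(np.load('w1.npz'));c2=dict(np.load('w2.npz'));T=get_calibration('top');w=cv2.imread('pics/w2.png')
v=wh(w,(298,170,340,213));vx=wh(w,(66,168,114,212))
X=tri((c1,(252.95,122.13)),(c2,v),(T,(347.28,178.18)));print(v,X,onz(c2,v,79.6))
Y=tri((c1,(51,122.5)),(c2,vx),(T,(283.4,182.42)));print(vx,Y,onz(c2,vx,79.6),np.degrees(np.arctan2((Y-X)[0],-(Y-X)[1])),np.linalg.norm(Y-X))
R=Rtool(4.3,35);p=np.array([610.5,-79.6,79.6])
delta(p,R);delta(p+26*R[:,2],R)
E
```

```text
[318.653 191.741] [612.104 -78.895  73.905] [609.804 -79.79   79.6  ]
[ 87.924 191.916] [594.478 141.962  75.65 ] [592.389 139.2    79.6  ] -175.4370107758155 221.5664107774993
clk 1.6167 shift [  1.004   0.598 109.333] rot [-0.     0.001  0.002] F [-0.326  0.139  0.5  ] 85.0161702398025
clk 1.6167 shift [  1.04    0.606 135.332] rot [-0.     0.001  0.002] F [-0.326  0.139  0.5  ] 85.0161702398025
```

Call:
{"name": "carry_out", "arguments": {
  "commands": [
    {"grip":0,"x":1,"y":0.5,"z":40,"wx":0,"wy":0,"wz":0},
    {"grip":0,"x":1,"y":0.5,"z":80,"wx":0,"wy":0,"wz":0},
    {"grip":0,"x":1,"y":0.5,"z":105,"wx":0,"wy":0,"wz":0},
    {"grip":0,"x":1,"y":0.5,"z":122,"wx":0,"wy":0,"wz":0},
    {"grip":0,"x":1,"y":0.5,"z":132,"wx":0,"wy":0,"wz":0},
    {"grip":0,"x":1,"y":0.5,"z":136,"wx":0,"wy":0,"wz":0},
    {"grip":0,"x":1,"y":0.5,"z":136,"wx":0,"wy":0,"wz":0}
  ]
}}

```text
clock: 2.2
eef_pos: [625.9, -80.0, 58.2]
orientation: [[0.817, 0.074, 0.571], [0.061, -0.997, 0.042], [0.573, 0.001, -0.82]]
wrist_force: [-0.7, 0.8, 0.5]
gripper_width: 85.6
grip_force: 0.0
```

```bash
python3 - <<'E'
from h import *
cv2.imwrite('pics/w3.png',get_image('wrist'))
s=get_state();print(s['eef_pos'],s['wrist_force'])
E
```

```text
[626.005 -79.925  58.94 ] [ 0.212  0.365 -0.236]
```

View pics/w3.png

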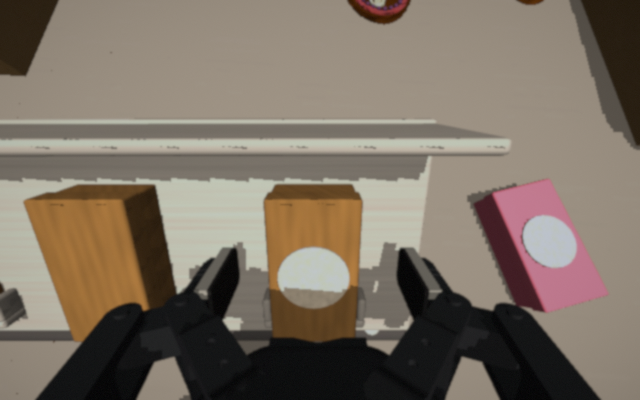

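The fingers straddle the box, with the tag at (314,278) and the finger gap centred near (318,275), so I'll close.

Call:
{"name": "carry_out", "arguments": {
  "commands": [
    {"grip":255,"x":0,"y":0,"z":0,"wx":0,"wy":0,"wz":0},
    {"grip":255,"x":0,"y":0,"z":0,"wx":0,"wy":0,"wz":0},
    {"grip":255,"x":0,"y":0,"z":0,"wx":0,"wy":0,"wz":0},
    {"grip":255,"x":0,"y":0,"z":0,"wx":0,"wy":0,"wz":0},
    {"grip":255,"x":0,"y":0,"z":0,"wx":0,"wy":0,"wz":0},
    {"grip":255,"x":0,"y":0,"z":0,"wx":0,"wy":0,"wz":0},
    {"grip":255,"x":0,"y":0,"z":0,"wx":0,"wy":0,"wz":0},
    {"grip":255,"x":0,"y":0,"z":0,"wx":0,"wy":0,"wz":0}
  ]
}}

```text
clock: 2.92
eef_pos: [626.4, -79.3, 60.0]
orientation: [[0.816, 0.075, 0.574], [0.062, -0.997, 0.042], [0.575, 0.001, -0.818]]
wrist_force: [-8.7, -0.5, 10.1]
gripper_width: 44.9
grip_force: 60.5
```

Call:
{"name": "carry_out", "arguments": {
  "commands": [
    {"grip":255,"x":0,"y":0,"z":-5,"wx":0,"wy":0,"wz":0},
    {"grip":255,"x":0,"y":0,"z":-20,"wx":0,"wy":0,"wz":0},
    {"grip":255,"x":0,"y":0,"z":-45,"wx":0,"wy":0,"wz":0},
    {"grip":255,"x":0,"y":0,"z":-75,"wx":0,"wy":0,"wz":0},
    {"grip":255,"x":0,"y":0,"z":-100,"wx":0,"wy":0,"wz":0},
    {"grip":255,"x":0,"y":0,"z":-115,"wx":0,"wy":0,"wz":0},
    {"grip":255,"x":0,"y":0,"z":-120,"wx":0,"wy":0,"wz":0},
    {"grip":255,"x":0,"y":0,"z":-120,"wx":0,"wy":0,"wz":0}
  ]
}}

```text
clock: 3.58
eef_pos: [557.7, -84.5, 158.4]
orientation: [[0.815, 0.074, 0.574], [0.062, -0.997, 0.041], [0.576, 0.002, -0.818]]
wrist_force: [0.9, -0.1, -2.4]
gripper_width: 44.8
grip_force: 62.9
```

```bash
python3 - <<'E'
from h import *
s=get_state();c=get_calibration('wrist');w=get_image('wrist');cv2.imwrite('pics/w4.png',w)
R=np.array(s['orientation']);p=np.array(s['eef_pos'])
q=[proj(c,p-28*R[:,2]+d*R[:,0]) for d in(-18,0,18)];print(np.array(q),s['gripper_width'],s['wrist_force'])
x,y=q[1].astype(int);v=wh(w,(x-30,y-22,x+30,y+30));print(v)
delta([415.2,-256.3,120],Rtool(2.4))
E
```

```text
[[316.397 309.432]
 [316.363 279.362]
 [316.326 246.612]] 44.8306747605618 [ 0.945 -0.084 -2.409]
[314.938 272.454]
clk 3.6333 shift [-148.462  160.793  -58.32 ] rot [-0.009 -0.612  0.032] F [-0.305  0.379 -0.959] 44.47821420497285
```

View pics/w4.png

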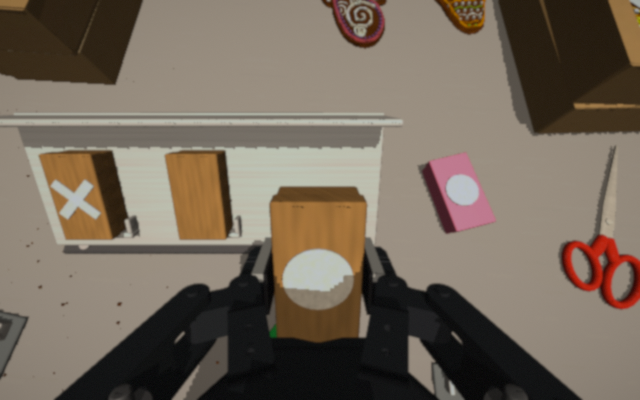

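The box is held square and the tag spans rows 249–310, so its centre matches the TCP line with no offset along the length. Next, the move to the pass nest.

Call:
{"name": "carry_out", "arguments": {
  "commands": [
    {"grip":255,"x":-148.5,"y":160.8,"z":-58,"wx":-0.009,"wy":-0.612,"wz":0.032},
    {"grip":255,"x":-148.5,"y":160.8,"z":-58,"wx":-0.009,"wy":-0.612,"wz":0.032},
    {"grip":255,"x":-148.5,"y":160.8,"z":-58,"wx":-0.009,"wy":-0.612,"wz":0.032},
    {"grip":255,"x":-148.5,"y":160.8,"z":-58,"wx":-0.009,"wy":-0.612,"wz":0.032},
    {"grip":255,"x":-148.5,"y":160.8,"z":-58,"wx":-0.009,"wy":-0.612,"wz":0.032},
    {"grip":255,"x":-148.5,"y":160.8,"z":-58,"wx":-0.009,"wy":-0.612,"wz":0.032},
    {"grip":255,"x":-148.5,"y":160.8,"z":-58,"wx":-0.009,"wy":-0.612,"wz":0.032},
    {"grip":255,"x":-148.5,"y":160.8,"z":-58,"wx":-0.009,"wy":-0.612,"wz":0.032},
    {"grip":255,"x":-148.5,"y":160.8,"z":-58,"wx":-0.009,"wy":-0.612,"wz":0.032},
    {"grip":255,"x":-148.5,"y":160.8,"z":-58,"wx":-0.009,"wy":-0.612,"wz":0.032}
  ]
}}

```text
clock: 4.47
eef_pos: [415.6, -255.6, 119.0]
orientation: [[0.999, 0.043, -0.001], [0.043, -0.999, 0.0], [-0.001, -0.0, -1.0]]
wrist_force: [-0.7, 0.8, -2.0]
gripper_width: 44.8
grip_force: 62.9
```

```bash
python3 - <<'E'
from h import *
s=get_state();c=get_calibration('wrist');w=get_image('wrist');cv2.imwrite('pics/w5.png',w);np.savez('w5.npz',**c)
a=np.radians(2.4);ux=np.array([np.cos(a),np.sin(a)]);uy=np.array([-ux[1],ux[0]])
for X in(47,-47):
  for Y in(28,-28): print(X,Y,proj(c,[*(np.array([415.2,-256.3])+X*ux+Y*uy),17]))
delta([415.2,-256.3,30],Rtool(2.4))
E
```

```text
47 28 [285.835 143.523]
47 -28 [349.622 143.572]
-47 28 [289.256 239.299]
-47 -28 [346.014 239.323]
clk 4.5167 shift [-0.536  0.763 89.309] rot [0.    0.    0.001] F [ 0.127 -0.381 -1.204] 44.759601664663265
```

View pics/w5.png

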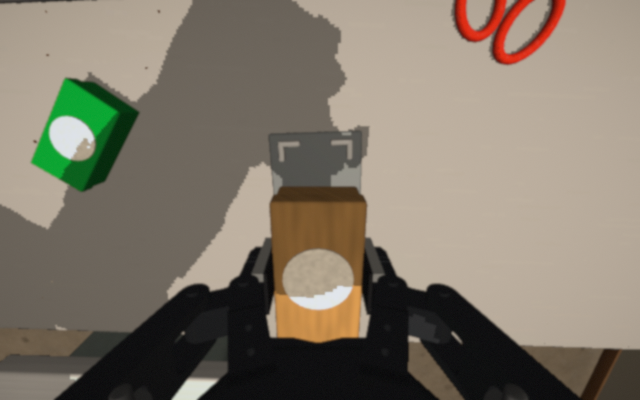

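The pass nest's far stops show at about (279–300, 140–160) and (332–352, 138–158). I'll measure them numerically.

```bash
python3 - <<'E'
from h import *
w=cv2.imread('pics/w5.png');g=w[:,:,1].astype(int)
for r in range(134,164,2): print(r,g[r,272:304:1].tolist()[::2],g[r,328:362].tolist()[::2])
c=dict(np.load('w5.npz'))
for Y in(32,-32,28,-28): 
  a=np.radians(2.4);ux=np.array([np.cos(a),np.sin(a)]);uy=np.array([-ux[1],ux[0]]);print(Y,proj(c,[*(np.array([415.2,-256.3])+53*ux+43*np.sign(Y)*uy),5]))
E
```

```text
134 [75, 76, 76, 76, 76, 75, 76, 75, 74, 76, 77, 76, 76, 77, 79, 79] [82, 82, 82, 83, 83, 84, 86, 120, 133, 134, 134, 124, 90, 84, 85, 84, 80]
136 [80, 81, 81, 82, 82, 81, 82, 83, 82, 82, 82, 82, 83, 83, 83, 83] [84, 83, 84, 84, 84, 84, 84, 89, 90, 91, 91, 89, 85, 84, 84, 83, 81]
138 [83, 83, 83, 84, 82, 83, 82, 82, 83, 82, 83, 81, 82, 81, 83, 83] [83, 83, 84, 83, 83, 83, 84, 83, 84, 84, 83, 85, 85, 84, 83, 84, 81]
140 [82, 83, 83, 83, 81, 82, 84, 84, 84, 85, 86, 88, 90, 87, 80, 83] [83, 83, 109, 117, 121, 123, 126, 127, 131, 130, 129, 124, 99, 84, 84, 84, 80]
142 [81, 82, 83, 107, 122, 123, 126, 126, 127, 129, 131, 133, 135, 123, 84, 82] [83, 93, 139, 147, 148, 150, 150, 148, 149, 150, 149, 143, 110, 86, 84, 84, 80]
144 [81, 81, 81, 117, 143, 146, 145, 146, 146, 146, 146, 146, 146, 131, 91, 82] [82, 91, 124, 129, 127, 126, 124, 122, 121, 121, 138, 143, 109, 86, 84, 85, 80]
146 [82, 81, 84, 119, 144, 136, 120, 117, 122, 122, 120, 119, 115, 104, 86, 82] [83, 83, 90, 90, 89, 87, 85, 84, 84, 89, 132, 142, 110, 86, 84, 84, 79]
148 [80, 81, 83, 113, 142, 133, 86, 80, 84, 87, 86, 85, 85, 8
[... 462 characters left out ...]
85, 83, 83, 82, 86, 132, 141, 107, 85, 84, 83, 80]
156 [80, 81, 81, 90, 135, 142, 98, 78, 81, 83, 83, 83, 83, 82, 83, 82] [83, 83, 84, 84, 84, 83, 84, 83, 83, 86, 131, 140, 106, 85, 84, 82, 79]
158 [79, 82, 80, 94, 135, 142, 100, 79, 81, 82, 83, 83, 84, 82, 83, 83] [83, 84, 84, 84, 83, 84, 84, 83, 84, 90, 122, 128, 96, 84, 83, 83, 82]
160 [79, 81, 82, 93, 127, 132, 97, 81, 82, 82, 82, 82, 83, 83, 82, 84] [84, 83, 84, 83, 83, 83, 85, 85, 84, 85, 90, 91, 84, 82, 83, 83, 89]
162 [78, 82, 82, 83, 93, 93, 84, 81, 83, 81, 82, 82, 82, 82, 82, 83] [84, 83, 83, 83, 83, 83, 83, 84, 97, 91, 84, 84, 83, 83, 84, 84, 99]
32 [270.567 134.932]
-32 [364.865 135.006]
28 [270.567 134.932]
-28 [364.865 135.006]
```

```bash
python3 - <<'E'
from h import *
c=dict(np.load('w5.npz'));a=np.radians(3.5);ux=np.array([np.cos(a),np.sin(a)])
m=onz(c,(315.1,145.6),17)[:2];o=m-47*ux;print(m,o)
m2=onz(c,(315.1-1.5,145.6),17)[:2];o2=m2-47*ux;print(o2)
t=(o+o2)/2
t=(t*2+[415.2,-256.3])/3;print(t)
delta([*t,25],Rtool(3.2));delta([*t,8],Rtool(3.2))
E
```

```text
[ 460.265 -252.095] [ 413.352 -254.964]
[ 413.296 -253.645]
[ 413.949 -254.97 ]
clk 4.5167 shift [-1.726 -0.62  94.31 ] rot [ 0.     0.    -0.013] F [ 0.127 -0.381 -1.204] 44.759601664663265
clk 4.5167 shift [ -1.721  -0.62  111.31 ] rot [ 0.     0.    -0.013] F [ 0.127 -0.381 -1.204] 44.759601664663265
```

Call:
{"name": "carry_out", "arguments": {
  "commands": [
    {"grip":255,"x":-2,"y":-1,"z":35,"wx":0,"wy":0,"wz":-0.013},
    {"grip":255,"x":-2,"y":-1,"z":65,"wx":0,"wy":0,"wz":-0.013},
    {"grip":255,"x":-2,"y":-1,"z":88,"wx":0,"wy":0,"wz":-0.013},
    {"grip":255,"x":-2,"y":-1,"z":98,"wx":0,"wy":0,"wz":-0.013},
    {"grip":255,"x":-2,"y":-1,"z":103,"wx":0,"wy":0,"wz":-0.013},
    {"grip":255,"x":-2,"y":-1,"z":107,"wx":0,"wy":0,"wz":-0.013},
    {"grip":255,"x":-2,"y":-1,"z":108,"wx":0,"wy":0,"wz":-0.013},
    {"grip":255,"x":-2,"y":-1,"z":109,"wx":0,"wy":0,"wz":-0.013},
    {"grip":255,"x":-2,"y":-1,"z":109,"wx":0,"wy":0,"wz":-0.013}
  ]
}}

```text
clock: 5.27
eef_pos: [413.4, -254.8, 12.3]
orientation: [[0.998, 0.056, 0.001], [0.056, -0.998, -0.0], [0.0, 0.0, -1.0]]
wrist_force: [-6.0, 5.6, 15.0]
gripper_width: 44.7
grip_force: 64.8
```

```bash
python3 - <<'E'
from h import *
w=get_image('wrist');s=get_image('scene');t=get_image('top')
a=cv2.resize(w[100:350,200:440],(480,500));b=cv2.resize(t[205:280,365:430],(320,369),interpolation=cv2.INTER_CUBIC)
o=np.zeros((500,800,3),np.uint8);o[:,:480]=cv2.convertScaleAbs(a,alpha=1.5);o[:369,480:]=cv2.convertScaleAbs(b,alpha=1.5);cv2.imwrite('pics/w6.png',o)
s=get_state();print(s['eef_pos'],s['wrist_force'],s['wrist_torque'])
E
```

```text
[ 413.454 -254.77    12.3  ] [-5.385  5.236 14.378] [1.004 1.031 0.05 ]
```

View pics/w6.png

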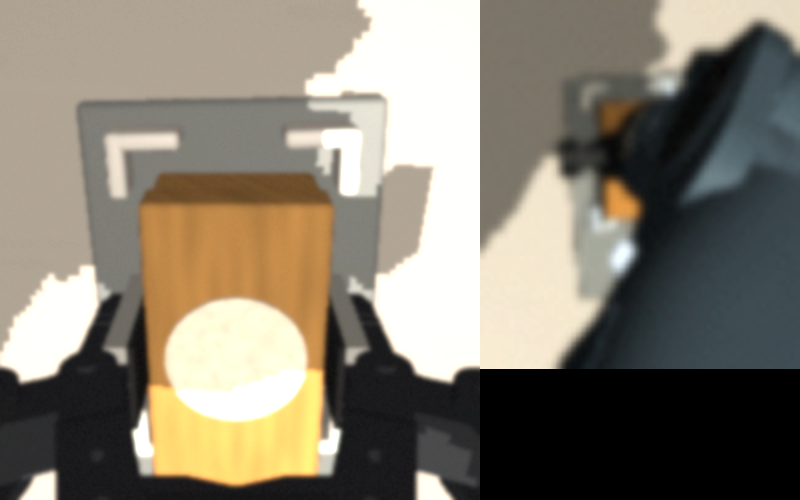

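The box lies between the fingers with its tag at crop (237,360). Its far bottom edge is near row 175, and the stops' inner edges are near row 150. I'll compute the clearances.

```bash
python3 - <<'E'
from h import *
c=get_calibration('wrist');R=Rtool(3.2)
f=lambda p,z:R.T@(onz(c,(200+p[0]/2,100+p[1]/2),z)-[413.45,-254.77,0])
for n,p,z in(('stopL',(127,150),17),('stopR',(340,147),17),('plTL',(79,102),5),('plTR',(385,97),5),
 ('bx far bot L',(158,175),5),('bx far bot R',(318,175),5),('bx far bot L z12',(158,175),12),('lidL',(143,204),35),('lidR',(331,203),35),('lidL z42',(143,204),42),('lidR42',(331,203),42),('tag35',(236,360),35)):print(n,f(p,z)[:2])
E
```

```text
stopL [ 46.295 -27.192]
stopR [47.065 27.472]
plTL [ 56.577 -41.777]
plTR [57.909 41.171]
bx far bot L [ 35.818 -21.269]
bx far bot R [35.795 24.078]
bx far bot L z12 [ 38.005 -20.257]
lidL [ 38.185 -20.701]
lidR [38.405 22.669]
lidL z42 [ 40.78  -19.468]
lidR42 [40.988 21.372]
tag35 [-4.273  0.769]
```

The TCP is centred in the nest to within 1 mm. The box sits flat at about z=5 but is held about 4.3 mm to -x of the TCP, so I'll lift slightly, shift +4.3 and set it down again.

Call:
{"name": "carry_out", "arguments": {
  "commands": [
    {"grip":255,"x":0,"y":0,"z":-10,"wx":0,"wy":0,"wz":0},
    {"grip":255,"x":0,"y":0,"z":-18,"wx":0,"wy":0,"wz":0},
    {"grip":255,"x":4.3,"y":0,"z":-18,"wx":0,"wy":0,"wz":0},
    {"grip":255,"x":4.3,"y":0,"z":-12,"wx":0,"wy":0,"wz":0},
    {"grip":255,"x":4.3,"y":0,"z":-6,"wx":0,"wy":0,"wz":0},
    {"grip":255,"x":4.3,"y":0,"z":-3,"wx":0,"wy":0,"wz":0},
    {"grip":255,"x":4.3,"y":0,"z":-1.5,"wx":0,"wy":0,"wz":0},
    {"grip":255,"x":4.3,"y":0,"z":-1,"wx":0,"wy":0,"wz":0},
    {"grip":255,"x":4.3,"y":0,"z":-1,"wx":0,"wy":0,"wz":0}
  ]
}}

```text
clock: 6.17
eef_pos: [417.1, -254.8, 12.3]
orientation: [[0.998, 0.055, -0.001], [0.055, -0.998, 0.0], [-0.001, -0.0, -1.0]]
wrist_force: [-7.6, 4.5, 26.6]
gripper_width: 44.9
grip_force: 66.4
```

Call:
{"name": "carry_out", "arguments": {
  "commands": [
    {"grip":255,"x":0,"y":0,"z":-1,"wx":0,"wy":0,"wz":0},
    {"grip":0,"x":0,"y":0,"z":-1,"wx":0,"wy":0,"wz":0},
    {"grip":0,"x":0,"y":0,"z":-1,"wx":0,"wy":0,"wz":0},
    {"grip":0,"x":0,"y":0,"z":-1,"wx":0,"wy":0,"wz":0},
    {"grip":0,"x":0,"y":0,"z":-1,"wx":0,"wy":0,"wz":0},
    {"grip":0,"x":0,"y":0,"z":-1,"wx":0,"wy":0,"wz":0},
    {"grip":0,"x":0,"y":0,"z":-10,"wx":0,"wy":0,"wz":0},
    {"grip":0,"x":0,"y":0,"z":-40,"wx":0,"wy":0,"wz":0},
    {"grip":0,"x":0,"y":0,"z":-80,"wx":0,"wy":0,"wz":0},
    {"grip":0,"x":0,"y":0,"z":-110,"wx":0,"wy":0,"wz":0},
    {"grip":0,"x":0,"y":0,"z":-110,"wx":0,"wy":0,"wz":0}
  ]
}}

```text
clock: 7.08
eef_pos: [420.3, -256.7, 127.6]
orientation: [[0.998, 0.055, 0.007], [0.055, -0.998, -0.005], [0.006, 0.005, -1.0]]
wrist_force: [1.0, -0.9, 0.1]
gripper_width: 85.1
grip_force: 0.0
```

```bash
python3 - <<'E'
from h import *
s=get_state();c=get_calibration('wrist');w=get_image('wrist');cv2.imwrite('pics/w7.png',w)
print(s['eef_pos'],s['gripper_width'])
g=w[:,:,0].astype(float);R=Rtool(3.2)
# orange lid & white tag by colour
h=cv2.cvtColor(w,cv2.COLOR_BGR2HSV)
m=((h[:,:,0]<20)&(h[:,:,1]>120)&(h[:,:,2]>60)).astype(np.uint8);m[:,:200]=0;m[:,440:]=0;m[:150]=0
n,l,st,ce=cv2.connectedComponentsWithStats(m);k=1+np.argmax(st[1:,4]);print(st[k])
for z in(5,35): print(z,[ (R.T@(onz(c,p,z)-[413.45,-254.77,0]))[:2] for p in((st[k][0],st[k][1]),(st[k][0]+st[k][2],st[k][1]),(st[k][0],st[k][1]+st[k][3]),(st[k][0]+st[k][2],st[k][1]+st[k][3]))])
pc=lambda x,y,z:proj(c,np.array([413.8,-254.8,0])+R@np.array([x,-y,-z])*[1,1,1])
for x,y in((47,28),(47,-28),(-47,28),(-47,-28)):print('stop',pc(x,y,17))
for x,y in((42,23),(42,-23),(-42,23),(-42,-23),(0,0)):print('lid exp',pc(x,y,35))
R2=Rtool(4.3,35);delta(np.array([593.3,140.2,77])-110*R2[:,2],R2)
E
```

```text
[ 420.271 -256.732  127.59 ] 85.13829738454851
[ 289  156   52   90 3095]
5 [array([ 39.091, -23.915]), array([38.987, 26.342]), array([-58.555, -27.169]), array([-58.797,  28.841])]
35 [array([ 44.673, -20.972]), array([44.581, 23.612]), array([-41.95 , -23.858]), array([-42.164,  25.829])]
stop [283.084 149.483]
stop [344.223 149.366]
stop [286.766 241.425]
stop [341.541 241.22 ]
lid exp [286.787 158.689]
lid exp [340.28  158.577]
lid exp [289.941 245.719]
lid exp [338.106 245.534]
lid exp [313.804 204.409]
clk 7.1333 shift [ 132.533 -384.828  -42.875] rot [ 0.01   0.606 -0.018] F [ 0.03   0.252 -0.592] 85.64668585587756
```

View pics/w7.png

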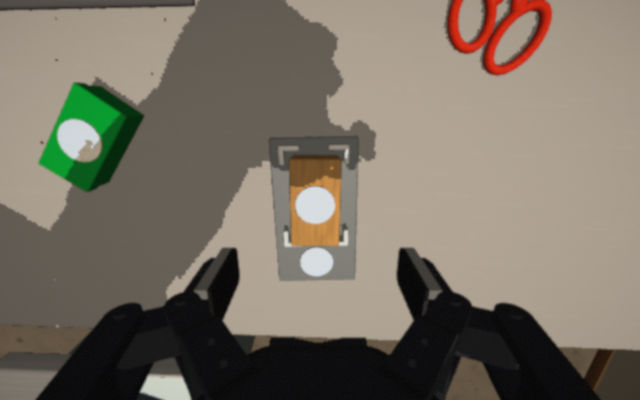

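The round box sits centred between the stops of the pass nest, tag up, at (315,205), with the mark at (316,262). Next is the crossed box: its tag should be near (593,139,76).

Call:
{"name": "carry_out", "arguments": {
  "commands": [
    {"grip":0,"x":132.5,"y":-384.8,"z":-43,"wx":0.01,"wy":0.606,"wz":-0.018},
    {"grip":0,"x":132.5,"y":-384.8,"z":-43,"wx":0.01,"wy":0.606,"wz":-0.018},
    {"grip":0,"x":132.5,"y":-384.8,"z":-43,"wx":0.01,"wy":0.606,"wz":-0.018},
    {"grip":0,"x":132.5,"y":-384.8,"z":-43,"wx":0.01,"wy":0.606,"wz":-0.018},
    {"grip":0,"x":132.5,"y":-384.8,"z":-43,"wx":0.01,"wy":0.606,"wz":-0.018},
    {"grip":0,"x":132.5,"y":-384.8,"z":-43,"wx":0.01,"wy":0.606,"wz":-0.018},
    {"grip":0,"x":132.5,"y":-384.8,"z":-43,"wx":0.01,"wy":0.606,"wz":-0.018},
    {"grip":0,"x":132.5,"y":-384.8,"z":-43,"wx":0.01,"wy":0.606,"wz":-0.018},
    {"grip":0,"x":132.5,"y":-384.8,"z":-43,"wx":0.01,"wy":0.606,"wz":-0.018},
    {"grip":0,"x":132.5,"y":-384.8,"z":-43,"wx":0.01,"wy":0.606,"wz":-0.018},
    {"grip":0,"x":132.5,"y":-384.8,"z":-43,"wx":0.01,"wy":0.606,"wz":-0.018},
    {"grip":0,"x":132.5,"y":-384.8,"z":-43,"wx":0.01,"wy":0.606,"wz":-0.018}
  ]
}}

```text
clock: 8.13
eef_pos: [536.1, 72.2, 163.5]
orientation: [[0.816, 0.134, 0.563], [0.109, -0.991, 0.078], [0.568, -0.002, -0.823]]
wrist_force: [-0.1, -0.5, 0.3]
gripper_width: 85.5
grip_force: 0.0
```

```bash
python3 - <<'E'
from h import *
R=Rtool(4.4,35);A=np.array([593.,139.3,76.1]);s=get_state();print(s['eef_pos'],s['joint_vel'])
c=get_calibration('wrist');w=get_image('wrist');cv2.imwrite('pics/w8.png',w)
x,y=proj(c,A).astype(int);print(x,y);h=cv2.cvtColor(w,cv2.COLOR_BGR2HSV)
def cen(w,x,y,r):
    m=((w.min(2)>150)&(h[:,:,1]<40)).astype(np.uint8);n,l,st,ce=cv2.connectedComponentsWithStats(m)
    for k in range(1,n):
        if st[k][4]>150 and abs(ce[k][0]-x)<60 and abs(ce[k][1]-y)<60:print(st[k],ce[k],onz(c,ce[k],76.1))
cen(w,x,y,0)
mo=((h[:,:,0]<20)&(h[:,:,1]>120)&(h[:,:,2]>90)).astype(np.uint8);n,l,st,ce=cv2.connectedComponentsWithStats(mo)
for k in range(1,n):
    if st[k][4]>800:print('or',st[k],ce[k])
delta(A-60*R[:,2],R);delta(A+23*R[:,2],R)
E
```

```text
[536.141  72.202 163.495] [ 0.016  0.026  0.032  0.02  -0.005 -0.   ]
255 187
[ 199  133   65  100 2711] [217.892 181.25 ] [594.191 175.782  76.1  ]
[ 272  138   79   98 5277] [312.283 184.555] [602.974  85.775  76.1  ]
[235 167  39  38 708] [254.749 185.928] [594.293 139.889  76.1  ]
or [ 231  139   49   87 2993] [256.341 180.022]
or [ 344  145   56   88 4066] [370.411 187.841]
clk 8.1833 shift [  3.744 -61.086  49.214] rot [-0.035  0.007  0.046] F [-0.263  0.303 -1.319] 85.55033026129752
clk 8.1833 shift [  4.23  -58.204 132.162] rot [-0.035  0.007  0.046] F [-0.263  0.303 -1.319] 85.55033026129752
```

Call:
{"name": "carry_out", "arguments": {
  "commands": [
    {"grip":0,"x":3.7,"y":-61,"z":30,"wx":-0.035,"wy":0.007,"wz":0.046},
    {"grip":0,"x":3.7,"y":-61,"z":30,"wx":-0.035,"wy":0.007,"wz":0.046},
    {"grip":0,"x":3.7,"y":-61,"z":30,"wx":-0.035,"wy":0.007,"wz":0.046},
    {"grip":0,"x":3.7,"y":-61,"z":49,"wx":-0.035,"wy":0.007,"wz":0.046},
    {"grip":0,"x":3.7,"y":-61,"z":49,"wx":-0.035,"wy":0.007,"wz":0.046}
  ]
}}

```text
clock: 8.6
eef_pos: [565.3, 79.3, 126.3]
orientation: [[0.811, 0.14, 0.568], [0.117, -0.99, 0.076], [0.573, 0.005, -0.819]]
wrist_force: [-0.3, -0.6, -0.1]
gripper_width: 85.1
grip_force: 0.0
```

```bash
python3 - <<'E'
from h import *
R=Rtool(4.4,35);A=np.array([593.,139.,76.1]);s=get_state();print(s['eef_pos'])
c=get_calibration('wrist');w=get_image('wrist');cv2.imwrite('pics/w9.png',w);h=cv2.cvtColor(w,cv2.COLOR_BGR2HSV)
print(proj(c,A))
m=((w.min(2)>120)&(h[:,:,1]<40)).astype(np.uint8);n,l,st,ce=cv2.connectedComponentsWithStats(m)
for k in range(1,n):
    if st[k][4]>300 and abs(ce[k][0]-318)<40 and 150<ce[k][1]<330:print(st[k],ce[k],onz(c,st[k][:2]+st[k][2:4]/2-.5,76.1))
mo=((h[:,:,0]<20)&(h[:,:,1]>120)&(h[:,:,2]>50)).astype(np.uint8);n,l,st,ce=cv2.connectedComponentsWithStats(mo)
for k in range(1,n):
    if st[k][4]>1500:print('or',st[k],ce[k])
for a in(42,-42):
  for b in(23,-23):print('exp',proj(c,A+R@np.array([a,-b,0])))
delta(A+23*R[:,2],R)
E
```

```text
[565.272  79.328 126.3  ]
[246.656 209.351]
[338 284  28  41 326] [349.147 303.368] [534.945  49.358  76.1  ]
or [   0    0  102   52 2147] [48.463 24.294]
or [  61    0  175   74 8343] [157.915  31.598]
or [ 216  151   63  104 4478] [248.679 198.703]
or [ 351  159   71  104 5829] [384.008 208.896]
exp [214.389 155.069]
exp [275.956 158.817]
exp [220.806 253.935]
exp [275.268 257.484]
clk 8.65 shift [  1.034 -54.468  84.15 ] rot [-0.033  0.001  0.055] F [-0.271 -0.094 -0.509] 85.95916377759495
```

```bash
python3 - <<'E'
from h import *
s=get_state();print(s['qpos'],s['joint_vel'],s['eef_pos'],s['joint_torque'],s['wrist_force'])
E
```

```text
[ 0.143  0.052 -0.779  0.13  -0.005  3.141] [ 0.003 -0.025  0.003  0.038 -0.001  0.001] [565.165  79.54  125.904] [ -0.2   -38.747  31.923  -6.627  -0.061   0.001] [-0.271 -0.094 -0.509]
```

Joint 6 is at its limit of 3.14, so I'll back off and turn the tool half a turn about its z, which gives the same grasp.

Call:
{"name": "carry_out", "arguments": {
  "commands": [
    {"grip":0,"x":0,"y":0,"z":-40,"wx":0,"wy":0,"wz":-0.12},
    {"grip":0,"x":0,"y":-54,"z":-40,"wx":0,"wy":0,"wz":-1.45},
    {"grip":0,"x":0,"y":-54,"z":-40,"wx":0,"wy":0,"wz":-1.45},
    {"grip":0,"x":0,"y":-54,"z":-40,"wx":0,"wy":0,"wz":-1.45},
    {"grip":0,"x":0,"y":-54,"z":-40,"wx":0,"wy":0,"wz":-1.45},
    {"grip":0,"x":0,"y":-54,"z":-40,"wx":0,"wy":0,"wz":-1.45},
    {"grip":0,"x":0,"y":-54,"z":-40,"wx":0,"wy":0,"wz":-1.45},
    {"grip":0,"x":0,"y":-54,"z":-40,"wx":0,"wy":0,"wz":-1.45},
    {"grip":0,"x":0,"y":-54,"z":-40,"wx":0,"wy":0,"wz":-1.45},
    {"grip":0,"x":0,"y":-54,"z":-40,"wx":0,"wy":0,"wz":-1.45},
    {"grip":0,"x":0,"y":-54,"z":-40,"wx":0,"wy":0,"wz":-1.45},
    {"grip":0,"x":0,"y":-54,"z":-40,"wx":0,"wy":0,"wz":-1.45}
  ]
}}

```text
clock: 9.65
eef_pos: [534.6, 130.0, 160.1]
orientation: [[-0.047, 0.821, 0.569], [0.997, 0.004, 0.077], [0.061, 0.571, -0.819]]
wrist_force: [-0.6, -1.1, 0.4]
gripper_width: 85.5
grip_force: 0.0
```

```bash
python3 - <<'E'
from h import *
R=Rtool(4.4,35)@np.diag([-1,-1,1.]);A=np.array([593.,139.,76.1]);print(get_state()['qpos'],get_state()['eef_pos'])
delta(A-80*R[:,2],R)
E
```

```text
[ 0.288 -0.033 -0.751  0.246 -0.088  1.803] [534.597 129.996 160.14 ]
clk 9.65 shift [ 3.75  -0.165 22.773] rot [ 0.025 -0.026 -1.629] F [-0.557 -1.147  0.377] 85.48289026285407
```

Call:
{"name": "carry_out", "arguments": {
  "commands": [
    {"grip":0,"x":3.7,"y":0,"z":22.8,"wx":0.025,"wy":-0.026,"wz":-1.629},
    {"grip":0,"x":3.7,"y":0,"z":22.8,"wx":0.025,"wy":-0.026,"wz":-1.629},
    {"grip":0,"x":3.7,"y":0,"z":22.8,"wx":0.025,"wy":-0.026,"wz":-1.629},
    {"grip":0,"x":3.7,"y":0,"z":22.8,"wx":0.025,"wy":-0.026,"wz":-1.629},
    {"grip":0,"x":3.7,"y":0,"z":22.8,"wx":0.025,"wy":-0.026,"wz":-1.629},
    {"grip":0,"x":3.7,"y":0,"z":22.8,"wx":0.025,"wy":-0.026,"wz":-1.629},
    {"grip":0,"x":3.7,"y":0,"z":22.8,"wx":0.025,"wy":-0.026,"wz":-1.629},
    {"grip":0,"x":3.7,"y":0,"z":22.8,"wx":0.025,"wy":-0.026,"wz":-1.629},
    {"grip":0,"x":3.7,"y":0,"z":22.8,"wx":0.025,"wy":-0.026,"wz":-1.629},
    {"grip":0,"x":3.7,"y":0,"z":22.8,"wx":0.025,"wy":-0.026,"wz":-1.629},
    {"grip":0,"x":3.7,"y":0,"z":22.8,"wx":0.025,"wy":-0.026,"wz":-1.629},
    {"grip":0,"x":3.7,"y":0,"z":22.8,"wx":0.025,"wy":-0.026,"wz":-1.629}
  ]
}}

```text
clock: 10.65
eef_pos: [547.5, 135.5, 141.8]
orientation: [[-0.821, 0.029, 0.57], [0.067, 0.997, 0.046], [-0.567, 0.076, -0.82]]
wrist_force: [0.2, -0.1, 0.6]
gripper_width: 85.0
grip_force: 0.0
```

```bash
python3 - <<'E'
from h import *
R=Rtool(4.4,35)@np.diag([-1,-1,1.]);A=np.array([593.,139.,76.1]);print(get_state()['qpos'],get_state()['eef_pos'])
delta(A-60*R[:,2],R)
E
```

```text
[ 0.314  0.023 -0.751  0.201 -0.133  0.327] [547.527 135.453 141.773]
clk 10.65 shift [ 0.263 -0.038 19.958] rot [ 0.002 -0.002 -0.13 ] F [ 0.198 -0.146  0.64 ] 84.96607747399145
```

Call:
{"name": "carry_out", "arguments": {
  "commands": [
    {"grip":0,"x":0.3,"y":0,"z":20,"wx":0.002,"wy":-0.002,"wz":-0.13},
    {"grip":0,"x":0.3,"y":0,"z":20,"wx":0.002,"wy":-0.002,"wz":-0.13},
    {"grip":0,"x":0.3,"y":0,"z":20,"wx":0.002,"wy":-0.002,"wz":-0.13}
  ]
}}

```text
clock: 10.9
eef_pos: [558.4, 136.3, 124.3]
orientation: [[-0.819, -0.069, 0.57], [-0.054, 0.998, 0.044], [-0.572, 0.006, -0.82]]
wrist_force: [-0.6, 0.4, 0.2]
gripper_width: 84.9
grip_force: 0.0
```

```bash
python3 - <<'E'
from h import *
R=Rtool(4.4,35)@np.diag([-1,-1,1.]);A=np.array([593.,139.,76.1]);s=get_state();print(s['eef_pos'],s['qpos'])
c=get_calibration('wrist');w=get_image('wrist');cv2.imwrite('pics/w10.png',w);h=cv2.cvtColor(w,cv2.COLOR_BGR2HSV)
print('campos',-c['R'].T@c['t'],'exp tag',proj(c,A))
m=((w.min(2)>110)&(h[:,:,1]<50)).astype(np.uint8);n,l,st,ce=cv2.connectedComponentsWithStats(m)
for k in range(1,n):
    if st[k][4]>300 and abs(ce[k][0]-318)<60:print(st[k],ce[k],onz(c,ce[k],76.1))
mo=((h[:,:,0]<20)&(h[:,:,1]>120)&(h[:,:,2]>50)).astype(np.uint8);n,l,st,ce=cv2.connectedComponentsWithStats(mo)
for k in range(1,n):
    if st[k][4]>1500:print('or',st[k],ce[k])
for a in(42,-42):
  for b in(23,-23):print('exp',proj(c,A+R@np.array([a,-b,0])))
delta(A+23*R[:,2],R)
E
```

```text
[558.355 136.34  124.309] [ 0.31   0.068 -0.762  0.145 -0.132  0.202]
campos [409.579 125.159 194.034] exp tag [318.437 211.506]
[    0     0   640   268 82770] [359.358 158.801] [531.788 159.805  76.1  ]
[ 295  191   49   44 1134] [319.41  212.395] [594.249 139.861  76.1  ]
[ 225  309  179    8 1113] [315.443 312.139] [911.169 156.599  76.1  ]
or [ 289  157   61  102 4331] [319.261 204.517]
or [ 143  158   80  103 6638] [184.636 207.266]
or [  337   212   303   188 21887] [547.875 297.662]
exp [286.845 159.052]
exp [349.143 158.513]
exp [291.314 258.315]
exp [346.385 257.91 ]
clk 10.95 shift [-0.533 -0.092 82.734] rot [ 0.    -0.001 -0.01 ] F [-1.01   0.129 -0.341] 85.20154761903981
```

Call:
{"name": "carry_out", "arguments": {
  "commands": [
    {"grip":0,"x":-1,"y":0.3,"z":35,"wx":0,"wy":0,"wz":-0.01},
    {"grip":0,"x":-1,"y":0.3,"z":58,"wx":0,"wy":0,"wz":-0.01},
    {"grip":0,"x":-1,"y":0.3,"z":72,"wx":0,"wy":0,"wz":-0.01},
    {"grip":0,"x":-1,"y":0.3,"z":80,"wx":0,"wy":0,"wz":-0.01},
    {"grip":0,"x":-1,"y":0.3,"z":83,"wx":0,"wy":0,"wz":-0.01},
    {"grip":0,"x":-1,"y":0.3,"z":83,"wx":0,"wy":0,"wz":-0.01}
  ]
}}

```text
clock: 11.45
eef_pos: [607.2, 140.8, 57.5]
orientation: [[-0.817, -0.079, 0.571], [-0.065, 0.997, 0.045], [-0.573, -0.001, -0.819]]
wrist_force: [0.4, -0.2, -0.3]
gripper_width: 85.6
grip_force: 0.0
```

Call:
{"name": "carry_out", "arguments": {
  "commands": [
    {"grip":255,"x":0,"y":0,"z":0,"wx":0,"wy":0,"wz":0},
    {"grip":255,"x":0,"y":0,"z":0,"wx":0,"wy":0,"wz":0},
    {"grip":255,"x":0,"y":0,"z":0,"wx":0,"wy":0,"wz":0},
    {"grip":255,"x":0,"y":0,"z":0,"wx":0,"wy":0,"wz":0},
    {"grip":255,"x":0,"y":0,"z":0,"wx":0,"wy":0,"wz":0},
    {"grip":255,"x":0,"y":0,"z":0,"wx":0,"wy":0,"wz":0},
    {"grip":255,"x":0,"y":0,"z":0,"wx":0,"wy":0,"wz":0},
    {"grip":255,"x":0,"y":0,"z":0,"wx":0,"wy":0,"wz":0}
  ]
}}

```text
clock: 12.12
eef_pos: [607.3, 141.0, 58.7]
orientation: [[-0.816, -0.08, 0.573], [-0.066, 0.997, 0.045], [-0.575, -0.001, -0.818]]
wrist_force: [-8.1, -0.8, 8.3]
gripper_width: 45.1
grip_force: 60.7
```

Call:
{"name": "carry_out", "arguments": {
  "commands": [
    {"grip":255,"x":0,"y":0,"z":-5,"wx":0,"wy":0,"wz":0},
    {"grip":255,"x":0,"y":0,"z":-20,"wx":0,"wy":0,"wz":0},
    {"grip":255,"x":0,"y":0,"z":-45,"wx":0,"wy":0,"wz":0},
    {"grip":255,"x":0,"y":0,"z":-75,"wx":0,"wy":0,"wz":0},
    {"grip":255,"x":0,"y":0,"z":-100,"wx":0,"wy":0,"wz":0},
    {"grip":255,"x":0,"y":0,"z":-115,"wx":0,"wy":0,"wz":0},
    {"grip":255,"x":0,"y":0,"z":-120,"wx":0,"wy":0,"wz":0},
    {"grip":255,"x":0,"y":0,"z":-120,"wx":0,"wy":0,"wz":0}
  ]
}}

```text
clock: 12.78
eef_pos: [538.7, 135.7, 157.4]
orientation: [[-0.815, -0.081, 0.574], [-0.066, 0.997, 0.046], [-0.576, -0.001, -0.818]]
wrist_force: [-0.2, 0.3, -1.8]
gripper_width: 44.7
grip_force: 62.7
```

```bash
python3 - <<'E'
from h import *
s=get_state();c=get_calibration('wrist');w=get_image('wrist');cv2.imwrite('pics/w11.png',w);h=cv2.cvtColor(w,cv2.COLOR_BGR2HSV)
R=np.array(s['orientation']);p=np.array(s['eef_pos'])
print([proj(c,p-22.7*R[:,2]+d*R[:,0]) for d in(-5,0,5,42)],[proj(c,p-22.7*R[:,2]+d*R[:,1]+20*R[:,0]) for d in(-23,23)])
mo=((h[:,:,0]<22)&(h[:,:,1]>110)&(h[:,:,2]>40)).astype(np.uint8);n,l,st,ce=cv2.connectedComponentsWithStats(mo)
for k in range(1,n):
    if st[k][4]>1500:print('or',st[k],ce[k])
m=((w.min(2)>95)&(h[:,:,1]<60)).astype(np.uint8);n,l,st,ce=cv2.connectedComponentsWithStats(m)
for k in range(1,n):
    if st[k][4]>300 and abs(ce[k][0]-318)<60:print(st[k],ce[k])
g=w[:,318];print([tuple(int(q) for q in g[r]) for r in range(176,336,5)])
delta([427.1,269.8,120],Rtool(-7.7)@np.diag([-1,-1,1.]))
E
```

```text
[array([318.742, 280.342]), array([318.759, 271.966]), array([318.777, 263.394]), array([318.923, 193.19 ])] [array([271.113, 236.397]), array([366.568, 236.485])]
or [ 167  145   66   89 4960] [201.411 187.914]
or [  270   179    98   156 11212] [318.063 252.341]
or [  378   183   262   217 29554] [546.795 290.74 ]
or [   0  281   63   46 2292] [ 25.534 302.27 ]
[     0      0    640    245 111540] [325.309 118.501]
[ 280  238   76   65 2548] [317.74  270.546]
[(190, 208, 207), (27, 47, 67), (25, 47, 66), (30, 59, 83), (44, 82, 118), (42, 81, 115), (43, 81, 114), (42, 80, 112), (43, 80, 112), (42, 79, 111), (43, 81, 114), (44, 82, 115), (43, 82, 116), (44, 83, 116), (44, 82, 116), (44, 82, 117), (74, 138, 194), (222, 223, 219), (233, 232, 228), (236, 232, 228), (236, 232, 228), (227, 229, 226), (74, 138, 194), (72, 137, 194), (74, 139, 195), (74, 139, 195), (73, 138, 195), (72, 138, 195), (73, 138, 195), (73, 139, 196), (72, 139, 197), (70, 134, 190)]
clk 12.8333 shift [103.104 142.782 -28.181] rot [0.065 0.61  0.208] F [-0.441 -0.107 -1.213] 44.75279903773495
```

Call:
{"name": "carry_out", "arguments": {
  "commands": [
    {"grip":255,"x":103,"y":142.8,"z":-28,"wx":0.065,"wy":0.61,"wz":0.208},
    {"grip":255,"x":103,"y":142.8,"z":-28,"wx":0.065,"wy":0.61,"wz":0.208},
    {"grip":255,"x":103,"y":142.8,"z":-28,"wx":0.065,"wy":0.61,"wz":0.208},
    {"grip":255,"x":103,"y":142.8,"z":-28,"wx":0.065,"wy":0.61,"wz":0.208},
    {"grip":255,"x":103,"y":142.8,"z":-28,"wx":0.065,"wy":0.61,"wz":0.208},
    {"grip":255,"x":103,"y":142.8,"z":-28,"wx":0.065,"wy":0.61,"wz":0.208},
    {"grip":255,"x":103,"y":142.8,"z":-28,"wx":0.065,"wy":0.61,"wz":0.208},
    {"grip":255,"x":103,"y":142.8,"z":-28,"wx":0.065,"wy":0.61,"wz":0.208},
    {"grip":255,"x":103,"y":142.8,"z":-28,"wx":0.065,"wy":0.61,"wz":0.208},
    {"grip":255,"x":103,"y":142.8,"z":-28,"wx":0.065,"wy":0.61,"wz":0.208}
  ]
}}

```text
clock: 13.67
eef_pos: [426.8, 269.0, 119.1]
orientation: [[-0.991, 0.134, -0.001], [0.134, 0.991, -0.001], [0.001, -0.001, -1.0]]
wrist_force: [0.0, 0.4, -1.1]
gripper_width: 44.4
grip_force: 62.6
```

```bash
python3 - <<'E'
from h import *
s=get_state();c=get_calibration('wrist');w=get_image('wrist');cv2.imwrite('pics/w12.png',w);np.savez('w12.npz',**c)
R=Rtool(-7.7)@np.diag([-1,-1,1.]);C=np.array([427.1,269.8,0])
print(s['eef_pos'],s['orientation'][0])
pr=lambda x,y,z:proj(c,C+R@np.array([x,y,-z]))
for x,y in((47,-28),(47,28)):print('stop',pr(x,y,17))
print('mark',pr(77,0,5))   # tool x points to -nest x
h=cv2.cvtColor(w,cv2.COLOR_BGR2HSV);x,y=pr(77,0,5).astype(int)
g=w[:,:,1].astype(int)
for t in(110,140,170):
  m=((w.min(2)>t)&(h[:,:,1]<40)).astype(np.uint8);n,l,st,ce=cv2.connectedComponentsWithStats(m)
  for k in range(1,n):
    if 25<st[k][4]<2500 and 230<ce[k][0]<400 and 60<ce[k][1]<230:print(t,st[k],ce[k])
E
```

```text
[426.823 269.004 119.144] [-0.991  0.134 -0.001]
stop [287.567 142.288]
stop [351.376 142.29 ]
mark [319.471 106.146]
110 [280 137  20  19 130] [286.662 142.115]
140 [299  81  41  47 796] [322.438 100.843]
140 [339 136  16  18 150] [349.16 142.42]
170 [300  82  39  45 645] [322.557 101.169]
170 [340 136  14  17 117] [349.    141.812]
```

```bash
python3 - <<'E'
from h import *
w=cv2.imread('pics/w12.png');g=w[:,:,1].astype(int)
for r in range(134,160,2): print(r,g[r,276:304:2].tolist(),g[r,332:362:2].tolist())
b=w.astype(int)
for r in (90,110,130,150,170): print(r,g[r,250:300:3].tolist(),g[r,340:390:3].tolist())
E
```

```text
134 [80, 80, 80, 80, 79, 80, 79, 80, 80, 80, 81, 80, 79, 80] [78, 79, 84, 104, 118, 121, 120, 121, 121, 122, 125, 134, 135, 136, 135]
136 [82, 81, 92, 102, 101, 101, 103, 101, 102, 103, 104, 106, 93, 77] [85, 111, 115, 120, 165, 184, 186, 187, 186, 188, 183, 146, 135, 135, 135]
138 [80, 84, 121, 137, 140, 139, 140, 139, 139, 140, 140, 139, 118, 77] [97, 135, 142, 143, 166, 210, 222, 223, 223, 223, 218, 160, 135, 135, 135]
140 [78, 84, 122, 140, 136, 133, 132, 131, 132, 132, 130, 128, 110, 80] [90, 119, 123, 123, 127, 176, 197, 194, 195, 218, 219, 157, 135, 135, 135]
142 [81, 82, 119, 140, 119, 94, 95, 93, 94, 94, 92, 89, 84, 79] [80, 85, 86, 85, 85, 102, 122, 110, 135, 216, 219, 154, 133, 134, 134]
144 [80, 81, 117, 140, 117, 75, 80, 80, 80, 79, 79, 80, 79, 79] [80, 80, 80, 79, 80, 81, 95, 117, 133, 217, 218, 153, 134, 133, 134]
146 [79, 79, 116, 139, 118, 74, 79, 80, 79, 80, 80, 80, 80, 79] [80, 80, 79, 79, 78, 79, 82, 105, 133, 217, 218, 150, 133, 134, 134]
148 [79, 82, 120, 140, 118, 75, 79, 79, 80, 80, 79, 80, 79, 80] [79, 79, 78, 79, 79, 79, 79, 80, 120, 213, 218, 150, 134, 134,
[... 772 characters left out ...]
 125, 172, 176, 176, 176, 176, 175, 175, 175]
110 [102, 103, 103, 103, 102, 103, 87, 79, 81, 80, 82, 81, 81, 82, 81, 81, 81] [137, 137, 137, 136, 137, 136, 136, 136, 133, 176, 177, 176, 175, 176, 176, 175, 175]
130 [102, 102, 103, 102, 103, 103, 101, 78, 80, 80, 80, 80, 80, 80, 81, 82, 80] [136, 136, 135, 135, 135, 135, 135, 132, 158, 168, 172, 178, 177, 176, 176, 175, 176]
150 [101, 103, 102, 102, 103, 103, 102, 83, 79, 80, 120, 134, 75, 79, 80, 79, 79] [79, 80, 77, 152, 218, 133, 135, 128, 174, 178, 177, 178, 176, 176, 176, 176, 175]
170 [102, 102, 103, 102, 102, 102, 103, 97, 78, 79, 78, 79, 79, 78, 79, 78, 79] [78, 78, 77, 79, 78, 77, 79, 111, 177, 177, 179, 177, 177, 177, 177, 176, 177]
```

Call:
{"name": "carry_out", "arguments": {
  "commands": [
    {"grip":255,"x":0,"y":-0.8,"z":35,"wx":0,"wy":0,"wz":0},
    {"grip":255,"x":0,"y":-0.8,"z":65,"wx":0,"wy":0,"wz":0},
    {"grip":255,"x":0,"y":-0.8,"z":84,"wx":0,"wy":0,"wz":0},
    {"grip":255,"x":0,"y":-0.8,"z":94,"wx":0,"wy":0,"wz":0},
    {"grip":255,"x":0,"y":-0.8,"z":100,"wx":0,"wy":0,"wz":0},
    {"grip":255,"x":0,"y":-0.8,"z":103,"wx":0,"wy":0,"wz":0},
    {"grip":255,"x":0,"y":-0.8,"z":105,"wx":0,"wy":0,"wz":0},
    {"grip":255,"x":0,"y":-0.8,"z":106,"wx":0,"wy":0,"wz":0},
    {"grip":255,"x":0,"y":-0.8,"z":106,"wx":0,"wy":0,"wz":0}
  ]
}}

```text
clock: 14.47
eef_pos: [427.4, 269.1, 14.1]
orientation: [[-0.991, 0.134, -0.0], [0.134, 0.991, -0.0], [0.0, -0.0, -1.0]]
wrist_force: [-0.1, -0.8, -2.0]
gripper_width: 44.5
grip_force: 62.7
```

Call:
{"name": "carry_out", "arguments": {
  "commands": [
    {"grip":255,"x":0,"y":-0.5,"z":1,"wx":0,"wy":0,"wz":0},
    {"grip":255,"x":0,"y":-0.5,"z":2,"wx":0,"wy":0,"wz":0},
    {"grip":255,"x":0,"y":-0.5,"z":2.5,"wx":0,"wy":0,"wz":0},
    {"grip":255,"x":0,"y":-0.5,"z":2.5,"wx":0,"wy":0,"wz":0}
  ]
}}

```text
clock: 14.8
eef_pos: [427.4, 268.6, 12.7]
orientation: [[-0.991, 0.134, 0.0], [0.134, 0.991, 0.0], [-0.0, 0.0, -1.0]]
wrist_force: [-4.1, -3.1, 17.6]
gripper_width: 44.7
grip_force: 64.9
```

Call:
{"name": "carry_out", "arguments": {
  "commands": [
    {"grip":255,"x":0,"y":0,"z":-0.5,"wx":0,"wy":0,"wz":0},
    {"grip":0,"x":0,"y":0,"z":-0.5,"wx":0,"wy":0,"wz":0},
    {"grip":0,"x":0,"y":0,"z":-0.5,"wx":0,"wy":0,"wz":0},
    {"grip":0,"x":0,"y":0,"z":-0.5,"wx":0,"wy":0,"wz":0},
    {"grip":0,"x":0,"y":0,"z":-0.5,"wx":0,"wy":0,"wz":0},
    {"grip":0,"x":0,"y":0,"z":-0.5,"wx":0,"wy":0,"wz":0},
    {"grip":0,"x":0,"y":0,"z":-10,"wx":0,"wy":0,"wz":0},
    {"grip":0,"x":0,"y":0,"z":-40,"wx":0,"wy":0,"wz":0},
    {"grip":0,"x":0,"y":0,"z":-80,"wx":0,"wy":0,"wz":0},
    {"grip":0,"x":0,"y":0,"z":-110,"wx":0,"wy":0,"wz":0},
    {"grip":0,"x":0,"y":0,"z":-110,"wx":0,"wy":0,"wz":0},
    {"grip":0,"x":0,"y":0,"z":-110,"wx":0,"wy":0,"wz":0}
  ]
}}

```text
clock: 15.8
eef_pos: [428.2, 269.2, 123.3]
orientation: [[-0.991, 0.134, 0.002], [0.134, 0.991, 0.001], [-0.002, 0.002, -1.0]]
wrist_force: [0.6, 0.4, -1.2]
gripper_width: 85.6
grip_force: 0.0
```

```bash
python3 - <<'E'
from h import *
s=get_state();c=get_calibration('wrist');w=get_image('wrist');cv2.imwrite('pics/w13.png',w)
print(s['eef_pos'],s['gripper_width'],s['wrist_force'])
h=cv2.cvtColor(w,cv2.COLOR_BGR2HSV)
mo=((h[:,:,0]<22)&(h[:,:,1]>110)&(h[:,:,2]>50)).astype(np.uint8);mo[:,:230]=0;mo[:,400:]=0
n,l,st,ce=cv2.connectedComponentsWithStats(mo);k=1+np.argmax(st[1:,4]);print('or',st[k])
pts=np.argwhere(l==k)[:,::-1].astype(np.float32);q=cv2.boxPoints(cv2.minAreaRect(pts));print(q)
R=Rtool(-7.7)@np.diag([-1,-1,1.]);C=np.array([426.9,268.2,0])
print('lid corners in nest (exp +-42,23)',[(R.T@(onz(c,p,35)-C))[:2] for p in q])
for t in(100,150):
  m=((w.min(2)>t)&(h[:,:,1]<40)).astype(np.uint8);n,l,st,ce=cv2.connectedComponentsWithStats(m)
  for k in range(1,n):
    if 25<st[k][4]<2500 and 230<ce[k][0]<400 and 60<ce[k][1]<280:print(t,st[k],(R.T@(onz(c,st[k][:2]+st[k][2:4]/2-.5,35)-C))[:2],(R.T@(onz(c,st[k][:2]+st[k][2:4]/2-.5,17)-C))[:2])
E
```

```text
[428.208 269.166 123.334] 85.59215049232292 [ 0.626  0.433 -1.162]
or [ 290  146   54   93 3664]
[[290. 146.]
 [343. 146.]
 [343. 238.]
 [290. 238.]]
lid corners in nest (exp +-42,23) [array([ 44.387, -22.341]), array([44.38, 21.71]), array([-41.137,  24.242]), array([-41.114, -25.105])]
100 [386 107  11  11  37] [71.512 59.289] [70.73 63.88]
100 [280 134  20  20 161] [ 46.455 -22.688] [ 43.718 -24.492]
100 [284 223   8  16  67] [-33.381 -27.16 ] [-42.345 -29.313]
100 [343 223   7  16  68] [-33.404  26.78 ] [-42.37   28.834]
100 [258 232  36  28 166] [-48.993 -38.992] [-59.175 -42.067]
150 [298  80  40  46 722] [78.731  0.52 ] [78.512  0.527]
150 [390  86  18  20  73] [83.949 64.112] [84.137 69.079]
150 [386 107  11  11  37] [71.512 59.289] [70.73 63.88]
150 [338 134  15  18 130] [47.272 23.28 ] [44.599 25.061]
150 [261 240  12   8  38] [-46.871 -47.325] [-56.888 -51.051]
```

```bash
python3 -c "
from rig import *
print(finish_job())"
```

```text
the job is handed in; nothing more can be done
None
```

I put the round-tagged box in the pass nest and the cross-tagged box in the reject nest, both set down under grip, and handed the job in at about 16 s; `finish_job()` returned no verdict. By the wrist-camera readings each box lies between its stops, within about 2 mm of centre; I never touched the untagged box, spool, marker or scissors, but took no final check picture of them.

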